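Lock the filter tray into the tea brewer

ROBOT

A 6-joint arm with a two-finger parallel gripper is mounted at the origin on the work surface. World frame = base frame: x ahead of the robot, y to its left, z up, the work surface at z = 0. Lengths are in mm, angles in degrees, forces in N, time in s.
With the tool pointing down it reaches from about 350 to 850 mm from the base axis. Payload 8.1 kg.
Tool frame: the origin (TCP) lies midway between the tips of the shut fingers; the grasp point (between the pads) lies 19 mm behind it (r.grasp_offset is the distance from the TCP to the grasp point, in mm); z points along the fingers, x is the direction in which the jaws open and shut, and the axes are right-handed (so a half turn about z gives the same grasp; the last joint's range is limited). The gripper opens to 85 mm and grips with 20 to 120 N. Pads are 22 mm wide; open, the fingers measure 114 mm over their backs; the gripper's body (76 mm by 85 mm) begins 54 mm behind the grasp point. The pads swing forward as they close: fully open they stand 13 mm farther back than shut.
Start: joints at [-71.986, 7.471, 85.268, -0, 87.261, -4.893], TCP at [233.56, -552.679, 198.992] pointing down, gripper open.
Joint ranges: [-169.43, 169.43], [-51.17, 129.36], [1.28, 143.12], [-76.62, 256.62], [0, 156.53], [-152.29, 152.29]. Speed limits (degrees/s): [136.94, 136.94, 159.86, 180, 180, 180].

INTERFACE

Orientations are given as [roll, pitch, yaw] about the fixed x, y, z axes, in that order (R = Rz(yaw) Ry(pitch) Rx(roll)).
In Python, from bench import r, optics, hand_in gives the robot as it stands.
- The arm moves only by the shell command python3 -m pendant 'ROWS' [FORCE]. ROWS is JSON, a list of rows, each a list of 5 numbers: the opening, from 0 (shut) to 1 (fully open), then the shift along the tool's x, y, z in mm, then the turn about the tool's z in degrees. A call has 1 to 10 rows; each row shifts and turns the commanded pose from where the row before left it, along the tool's axes as they then stand; what a row does not reach is not made up. A row lasts 1/10 s, in which the tool goes at most 50 mm and 8.59 degrees, less where a joint would pass 70% of its speed; a pose out of reach is approached as far as the arm can. A call with a gripper value outside its range is refused whole. The fingers move at their own pace and stop on an object; FORCE is the grip in N (left out, the last holds). Time passes only in rows, so rows that do not move let the fingers close. It gives the time, the measured TCP pose, the force and the opening at its end, in the units of the state.
- r.sense(): the state, without advancing time (a new reading comes with each control period).
- optics.snapshot(name): name is "scene" or "top" or "wrist"; returns (picture, depth): 384x512x3 uint8, blue, green, red; 384x512 float32, mm along the optical axis (not along the pixel's ray), 0 where there is no reading.
- optics.camera_params(name): a dict with "camera_matrix" (3x3 intrinsics, pixels), "eye" and "orientation" of the camera in the world. Camera axes: x right, y down, z forward; pixel columns grow to the right and rows downward; lengths in mm; the calibration is good to about 2 mm. A picture is of the moment at which its call begins: read the wrist's pose just before it. camera_params takes no time and is no camera call; for the wrist camera it gives the pose at the moment of the call.
- hand_in(): hands the job in, once; it reports no verdict.
Trained networks look in the newest picture that a camera, given by its name, has taken for a name from the list of things; names that differ only in an ending like _2 or _b are one class to them, and where a whole thing is asked for, a point or a joint stands for the part that bears it (a point fixed in the world has none). Each returns a list of dicts, best first, with "score" (0 to 1); they miss things now and then, are a little off and sometimes report something else, mostly with a low value. They report only what shows in the picture. A call takes as long as a camera call. They do not tell look-alikes from the thing itself.
- optics.search_frame(camera, query): "at" ([x, y, z] in mm, in world coordinates, good to about 4 mm: the middle of the surface that is visible of it).
The state is a dict: "time": time; "joint_pos": joint angles; "qd": joint speeds; "joint_efforts": joint torques, N m; "tool_pos": TCP position; "tcp_rot": TCP orientation; "ft_force": force on the tool from outside, world axes, zero at the start; "wrist_torque": the same for the moment, N m; "finger_gap": finger opening in mm.
Only numpy, scipy, OpenCV 4.12 (cv2) and the standard library are available. Lean on these libraries where they do the work, as an engineer would, in place of code of your own. Each camera call takes 0.05 s, during which the arm holds its last target. There are 200 camera calls.

TASK

Lay the steel filter tray, mesh flat and tongue first, between the guide rails of the tea brewer, and slide it in gently under the grey arch until you feel it come fully home against the hidden stop. Then flip the red cam lever over until it snaps past centre and lies flat on the arch, without forcing the tray or the lever, and let go; leave the other things on the counter where they are.

Things in the scene. Friction and masses are not known exactly. Their poses are not given: they have to be found in the camera images.
- brewer: Low tea brewer fixed on the counter. Origin: centre of the bed's width, on the counter; x along the bed towards the grey arch (the way the tray slides in), y left, z up. Steel bed 150 mm wide, x -135 to +135, top at z 20. Rails 8 mm thick, to z 34: straight and 88 mm apart from x -20 to +35, flaring to 115 mm apart at x -110. Keep robot on brewer or lever below 30 N, tray on brewer below 40 N.
- entry (a point): Point on the bed (x -85, y 0, z 20 mm in the brewer's frame; axes as the brewer's) where the tray's origin goes when the tray is laid down from above in the flared mouth of the rails, tongue towards the arch; from here it slides along x. Sliding takes 1 to 5 N.
- arch (a point): Mean place of the centre of the top of the grey arch: x 85, y 0, z 60 mm in the brewer's frame (a point fixed to the bed). The arch is 80 mm long in x, 148 wide, underside at z 42. Arch, lever and a hidden rigid stop for the tongue form one head, clamped to the bed up to 10 mm nearer or farther each time: the tray is home with its origin anywhere from x -10 to +10 mm, to be felt.
- tray: Loose filter tray, 0.18 to 0.31 kg, flat on the counter. Origin: centre of the frame's underside, z up, x towards its tongue. Steel frame with mesh 80 (x) x 84 x 8 mm; tongue 36 mm wide, 8 thick, x 40 to 106, with an 11 x 14 mm hole at x 70. Black upright grip tab centred at x -30, y 0: 12 mm thick (x), 44 wide (y), z 8 to 50; grip it from above across the 12 mm. On the bed its z is 20 mm in the brewer's frame.
- tray_tongue (a point): Centre of the front end of the tray's tongue: x 106, y 0, z 4 mm in the tray's frame.
- lever (a joint): Angle of the red cam lever, rad: 0 upright (open), 1.55 level on its rest (shut). It turns about the brewer's x, its end going from up towards the brewer's -y. Up to 0.8 N m near 0.6 rad (12 N at 70 mm from the axis), nothing at dead centre, 1.1; beyond, it snaps shut by itself. It drives a brass pin through the tongue's hole; with the tray over 2 mm short, the pin hits the tongue and the lever jams early.
- lever_axis (a point): Mean place of the centre of the lever's axis: x 70, y 0, z 85 mm in the brewer's frame (fixed to the bed; the real one is as far off along x as the home tray's origin is from x 0); axes as the brewer's. Lever: 16 mm wide (along x), 14 thick, 94 long from the axis, round end 20 mm across. A fork 30 mm wide in x, 26 in y, rises to z 98. Push the lever from its +y side with a fingertip, then from above as it goes over.
- glass_a: Tea glass with handle, 64 mm across, 85 mm high; a bystander, not part of the job; origin at the centre of its underside, z up
- glass_b: Second tea glass, same size; a bystander, not part of the job; origin at the centre of its underside, z up
- sugar_bowl: Blue ceramic bowl, 90 mm across, 55 mm high; a bystander, not part of the job; origin at the centre of its underside, z up
- tea_tin: Red tin, 72 mm across, 110 mm high; a bystander, not part of the job; origin at the centre of its underside, z up
- spoon: Steel spoon, 140 mm long, lying flat; a bystander; origin at the middle of its underside
- jar: Amber glass jar, 70 mm across, 100 mm high; a bystander, not part of the job; origin at the centre of its underside, z up
Things that resemble listed ones, but are neither listed nor needed, are in the scene too. What is shaped like the tray but pink or purple is not meant.

How it is judged (in metres and radians):
On the way, in this order (a step that is already met when the one before it is completed fails the run):
1. the tray lies flat on the brewer's bed between the rails, tongue towards the arch, lever still open (y of tray in the frame of brewer between -0.018 and 0.018 m and x of tray in the frame of brewer between -0.105 and -0.02 m and z of tray in the frame of brewer between 0.017 and 0.0235 m and angle between tray's own z axis and vertical below 0.06 rad and angle between the x axis of tray and the x axis of brewer, either way round below 0.2 rad and x of tray_tongue in the frame of brewer above 0 m and value of joint lever below 0.5 rad), for 0.1 s.
2. the tray has been slid in under the arch, lever still open (x of tray in the frame of brewer between -0.0125 and 0.0135 m and y of tray in the frame of brewer between -0.006 and 0.006 m and z of tray in the frame of brewer between 0.017 and 0.0235 m and angle between the x axis of tray and the x axis of brewer, either way round below 0.08 rad and angle between tray's own z axis and vertical below 0.06 rad and value of joint lever below 0.5 rad), for 0.2 s.
3. the lever has snapped past centre and is shut on the tray (x of tray in the frame of brewer between -0.0125 and 0.0135 m and y of tray in the frame of brewer between -0.006 and 0.006 m and z of tray in the frame of brewer between 0.017 and 0.0235 m and angle between the x axis of tray and the x axis of brewer, either way round below 0.08 rad and angle between tray's own z axis and vertical below 0.06 rad and value of joint lever above 1.45 rad), for 0.2 s.
At the end, for the whole second after the job is handed in: Tray flat and at rest on the bed between the straight rails (within 6 mm of the centre line, 0.08 rad), origin at x = -12.5 to +13.5 mm in the brewer's frame, and the lever shut (above 1.45 rad), which it can only be with the pin through the tray (all of step 3 and linear speed of tray below 0.02 m/s); the robot touches nothing.
It fails at once if the tray is forced against the brewer (40 N or more) (contact force between tray and brewer above 40 N).
It fails at once if the robot presses on the brewer or its lever with 30 N or more (contact force between any of the arm, the fingers and brewer above 30 N).
It fails at once if a bystander is pushed more than 40 mm or tipped over ((distance of glass_a from where it was at the start of the episode above 0.04 m or angle between glass_a's own z axis and vertical above 0.5 rad) or (distance of glass_b from where it was at the start of the episode above 0.04 m or angle between glass_b's own z axis and vertical above 0.5 rad) or (distance of sugar_bowl from where it was at the start of the episode above 0.04 m or angle between sugar_bowl's own z axis and vertical above 0.5 rad) or (distance of tea_tin from where it was at the start of the episode above 0.04 m or angle between tea_tin's own z axis and vertical above 0.5 rad) or distance of spoon from where it was at the start of the episode above 0.04 m or (distance of jar from where it was at the start of the episode above 0.04 m or angle between jar's own z axis and vertical above 0.5 rad)).
It also fails if it takes over 58 s, if anything falls off the work surface, if the arm or the gripper's body presses on something with over 40 N, if the wrist force passes 120 N, or if a joint passes its speed limit or range.

## Working session

There is one attempt and no reset: what is moved stays moved. The work goes in short steps, Python scripts to look and compute and a shell command to move; the robot and the scene stay as the last step left them, time stands still between calls to the robot, and variables do not carry over. Pictures are saved under pics/ and viewed, about 8 in all and at most 12, crops included, and the job is handed in when it is done.

```bash
mkdir -p pics; ls; python3 - <<'E'
from bench import r, optics
import cv2, numpy as np
ims={}
for n in ("scene","top"):
    im,d=optics.snapshot(n); ims[n]=im; np.save(f"{n}_d.npy",d); cv2.imwrite(f"pics/{n}0.png",im)
    p=optics.camera_params(n); print(n,np.round(p["eye"],0).tolist(),np.round(p["orientation"],3).tolist(),np.round(p["camera_matrix"],1).tolist())
    for q in ("brewer","tray","tray_tongue","lever"):
        print(n,q,[(round(x["score"],2),np.round(x["at"]).tolist()) for x in optics.search_frame(n,q)[:4]])
cv2.imwrite("pics/top0b.png",cv2.resize(ims["top"],(800,600)))
print(r.sense())
E
```

```text
pics
scene [1469.0, -937.0, 924.0] [-123.25, 1.305, 43.588] [[480.6, 0.0, 257.8], [0.0, 480.6, 199.3], [0.0, 0.0, 1.0]]
scene brewer [(0.73, [615.0, 7.0, 25.0])]
scene tray [(0.9, [623.0, -487.0, 5.0]), (0.75, [396.0, -181.0, 10.0]), (0.6, [539.0, -192.0, 6.0]), (0.46, [614.0, 8.0, 25.0])]
scene tray_tongue [(0.88, [396.0, -180.0, 9.0]), (0.73, [542.0, -195.0, 9.0]), (0.62, [634.0, -483.0, 11.0]), (0.62, [616.0, 9.0, 23.0])]
scene lever [(0.56, [682.0, 32.0, 129.0])]
top [389.0, -34.0, 1433.0] [-172.744, -0.101, -89.861] [[429.1, 0.0, 257.4], [0.0, 429.1, 190.1], [0.0, 0.0, 1.0]]
top brewer [(0.73, [592.0, 31.0, 20.0])]
top tray [(0.7, [545.0, -189.0, 11.0]), (0.65, [629.0, -490.0, 4.0]), (0.63, [595.0, 32.0, 20.0]), (0.58, [364.0, -152.0, 14.0])]
top tray_tongue [(0.84, [549.0, -194.0, 9.0]), (0.73, [365.0, -156.0, 6.0]), (0.69, [631.0, -491.0, 9.0])]
top lever [(0.47, [675.0, 44.0, 164.0])]
{'time': 0.5, 'joint_pos': array([-7.19850439e+01,  7.47229657e+00,  8.52695279e+01,  5.41853180e-04,
        8.72609918e+01, -4.89393615e+00]), 'qd': array([ 0.08239183, -0.08308023, -0.08013345, -0.00763045, -0.07924002,
       -0.01141664]), 'joint_efforts': array([-9.62205922e-04, -5.68715179e+01, -5.00358796e+01, -2.40376312e-04,
        2.93103039e-03,  2.93401297e-05]), 'tool_pos': array([ 233.57246354, -552.65833889,  198.9638468 ]), 'tcp_rot': array([-1.79999220e+02,  2.75980437e-03, -6.70911337e+01]), 'ft_force': array([-0.15625841, -0.21373786,  0.02979534]), 'wrist_torque': array([-0.04756439, -0.04155329,  0.02592169]), 'finger_gap': 85.61147089209896}
```

View pics/top0b.png

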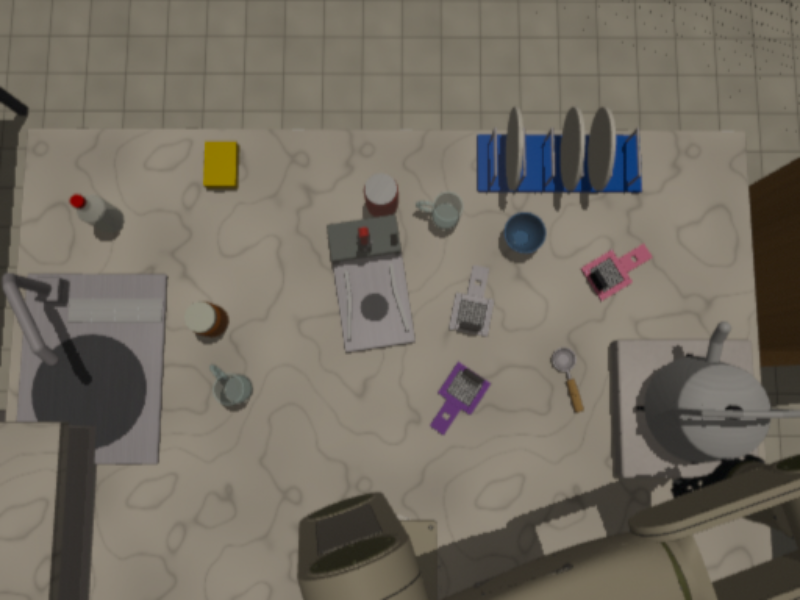

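View pics/scene0.png

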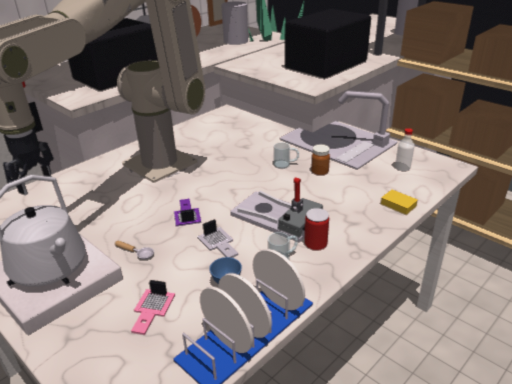

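Top view: the candidates are the steel tray at about (471,305) with its tongue up at (480,272), the purple one at (460,395) and the pink one at (615,270). The steel one matches the description. The brewer is at (372,290), with the arch at the top and the red lever at (364,238).

```bash
cat > h.py <<'E'
from bench import r, optics
import cv2, numpy as np
from scipy.spatial.transform import Rotation as Ro
def cloud(n,d,p=None):
    p=p or optics.camera_params(n); K=np.array(p["camera_matrix"]); R=Ro.from_euler("xyz",p["orientation"],degrees=True).as_matrix()
    v,u=np.mgrid[:d.shape[0],:d.shape[1]]
    P=np.stack([(u-K[0,2])/K[0,0]*d,(v-K[1,2])/K[1,1]*d,d],-1)
    return P@R.T+np.array(p["eye"])
def proj(n,X,p=None):
    p=p or optics.camera_params(n); K=np.array(p["camera_matrix"]); R=Ro.from_euler("xyz",p["orientation"],degrees=True).as_matrix()
    c=(np.atleast_2d(X)-np.array(p["eye"]))@R; return (c/c[:,2:])[:,:2]@np.diag([K[0,0],K[1,1]])+K[:2,2]
E
python3 - <<'E'
from h import *
d=np.load("top_d.npy"); P=cloud("top",d); im=cv2.imread("pics/top0.png")
def rect(m,t):
    q=P[m]; print(t,len(q),"z",np.round(np.median(q[:,2]),1),"rect",[np.round(x,1) for x in cv2.minAreaRect(q[:,:2].astype(np.float32))], "mean",q[:,:2].mean(0).round(1))
reg=lambda x0,x1,y0,y1:(P[...,0]>x0)&(P[...,0]<x1)&(P[...,1]>y0)&(P[...,1]<y1)&(d>0)
z=P[...,2]; B=reg(440,760,-70,140)
rect(B&(z>12)&(z<28),"bed"); rect(B&(z>54)&(z<66)&(P[...,0]<725),"arch"); rect(B&(z>110),"lever")
hsv=cv2.cvtColor(im,cv2.COLOR_BGR2HSV); T=reg(460,680,-290,-110)
rect(T&(z>4)&(z<14),"tray"); rect(T&(z>30),"tab")
c=im[120:240,190:330]; cv2.imwrite("pics/crop1.png",cv2.resize(c,None,fx=5.5,fy=5,interpolation=cv2.INTER_CUBIC))
E
```

```text
bed 2380 z 19.9 rect [array([608.5,  33.2]), array([295.1, 150.6]), np.float64(8.4)] mean [558.8  25.5]
arch 838 z 59.9 rect [array([688.1,  46. ]), array([ 79.7, 148.1]), np.float64(8.0)] mean [685.9  50.7]
lever 77 z 165.3 rect [array([717.2,  29.2]), array([ 35.4, 107.4]), np.float64(64.4)] mean [696.4  32.3]
tray 813 z 6.7 rect [array([ 570.2, -200.3]), array([218.4, 178.9]), np.float64(0.2)] mean [ 562.6 -192.6]
tab 75 z 48.8 rect [array([ 585.9, -222.4]), array([ 41.5, 208.3]), np.float64(60.4)] mean [ 538.8 -196.3]
```

View pics/crop1.png

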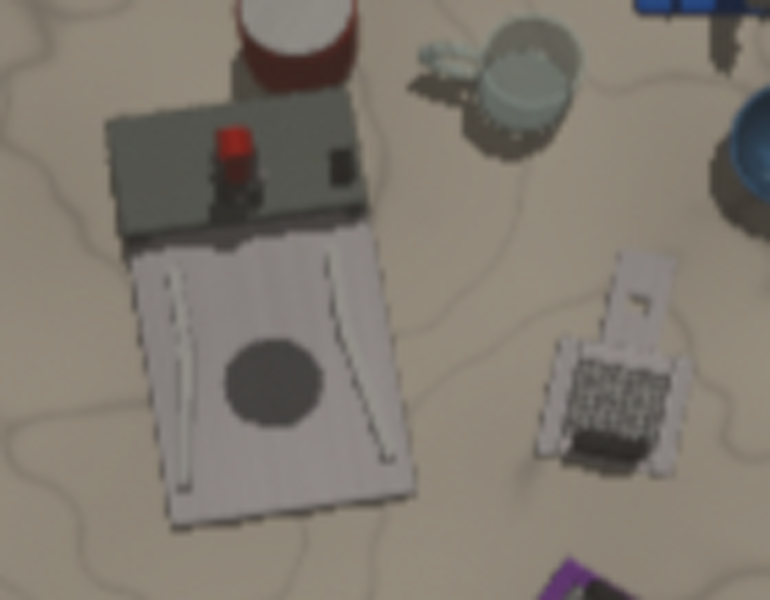

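The crop confirms the loose steel tray: mesh at (615,400), tab at (610,440), tongue hole at (638,300). Brewer yaw is about 8° and the arch rectangle measures 80x148, as specified. I'll move over the tray.

```bash
python3 -m pendant '[[1,-22,-40,-8,0],[1,-22,-40,-8,0],[1,-22,-40,-8,0],[1,-22,-40,-8,0],[1,-22,-40,-8,0],[1,-22,-40,-8,0],[1,-22,-40,-8,0],[1,-22,-40,-8,0],[1,-22,-40,-8,0],[1,-20,-40,-8,0]]'; python3 -m pendant '[[1,0,0,0,-8.3],[1,0,0,0,-8.3],[1,0,0,0,-8.3],[1,0,0,0,-8.3],[1,0,0,0,-8.3],[1,0,0,0,-8.3],[1,0,0,0,-8.3],[1,0,0,0,0]]'
cat >> h.py <<'E'
def rects(n,d,p,boxes):
    P=cloud(n,d,p); out={}
    for t,(x0,x1,y0,y1,z0,z1) in boxes.items():
        m=((P[...,0]>x0)&(P[...,0]<x1)&(P[...,1]>y0)&(P[...,1]<y1)&(P[...,2]>z0)&(P[...,2]<z1)&(d>0)).astype(np.uint8)
        k,l,s,c=cv2.connectedComponentsWithStats(m,connectivity=4)
        if k<2: print(t,"none"); continue
        q=P[l==1+np.argmax(s[1:,4])]
        print(t,len(q),"z",q[:,2].mean().round(1),"mean",q[:,:2].mean(0).round(1),"rect",[np.round(x,1).tolist() for x in cv2.minAreaRect(q[:,:2].astype(np.float32))])
E
python3 - <<'E'
from h import *
p=optics.camera_params("wrist"); im,d=optics.snapshot("wrist"); cv2.imwrite("pics/w1.png",im); print(np.round(p["eye"]),np.round(p["orientation"],1)); s=r.sense(); print(s["tool_pos"],s["tcp_rot"])
bx=dict(tray=(460,680,-290,-110,4.5,14),tab=(460,600,-290,-110,42,56),bed=(440,640,-60,120,15,25),arch=(600,760,-60,160,54,66))
rects("wrist",d,p,bx)
bx["tray"]=(460,680,-250,-140,4,14)
d=np.load("top_d.npy"); rects("top",d,None,bx)
E
```

```text
time: 1.5
tool_pos: [518.1, -194.4, 279.7]
tcp_rot: [-180.0, -0.0, -67.1]
ft_force: [0.5, -0.5, -0.6]
finger_gap: 85.2
time: 2.3
tool_pos: [517.2, -196.2, 279.0]
tcp_rot: [-180.0, -0.0, -8.9]
ft_force: [0.2, 0.1, 0.1]
finger_gap: 85.5
[ 528. -130.  454.] [164.5  -0.   -8.9]
[ 517.17129323 -196.19173878  279.04692044] [ 1.79997341e+02 -5.38903449e-03 -9.17073742e+00]
tray 3333 z 7.2 mean [ 562.  -188.5] rect [[568.0, -191.2], [83.9, 146.1], 78.3]
tab 310 z 49.4 mean [ 506.3 -178.1] rect [[506.2, -178.4], [44.0, 12.0], 78.3]
bed 4549 z 19.6 mean [538.3 -28.3] rect [[549.0, -38.1], [63.8, 178.6], 81.2]
arch none
tray 583 z 7.8 mean [ 558.4 -188.7] rect [[564.3, -192.5], [89.2, 149.1], 74.4]
tab 51 z 48.9 mean [ 504.5 -176.4] rect [[504.6, -176.5], [41.1, 12.3], 78.0]
bed 1765 z 20.0 mean [546.8  33.9] rect [[556.0, 25.9], [187.9, 149.4], 9.0]
arch 899 z 59.8 mean [688.9  47.9] rect [[688.5, 46.1], [80.6, 148.0], 8.4]
```

View pics/w1.png

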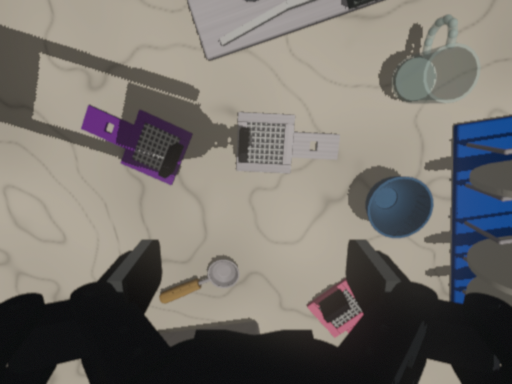

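The tab is at (506,-178), z 49, 44x12 mm, and tray yaw is -11.7°. Tab and frame centres are 63 mm apart, which matches the given geometry. I'll descend on it.

```bash
python3 -m pendant '[[1,0,0,0,2.7],[1,-14.4,-15.2,20,0],[1,0,0,40,0],[1,0,0,40,0],[1,0,0,40,0],[1,0,0,30,0],[1,0,0,20,0],[1,0,0,0,0],[1,0,0,0,0]]'; python3 - <<'E'
from h import *
p=optics.camera_params("wrist"); im,d=optics.snapshot("wrist"); cv2.imwrite("pics/w2.png",im)
rects("wrist",d,p,dict(tray=(460,680,-290,-110,4.5,14),tab=(460,600,-290,-110,42,56)))
E
```

```text
time: 3.25
tool_pos: [506.2, -178.4, 89.5]
tcp_rot: [-180.0, 0.0, -11.8]
ft_force: [-0.5, -0.1, -0.2]
finger_gap: 85.2
tray 9043 z 7.3 mean [ 563.5 -187.7] rect [[568.0, -191.4], [83.6, 146.6], 78.1]
tab 990 z 49.2 mean [ 506.5 -177.3] rect [[506.2, -178.3], [43.7, 12.0], 78.3]
```

```bash
python3 -m pendant '[[1,0,0,25,0],[1,0,0,25,0],[1,0,0,15,0],[1,0,0,9,0],[1,0,0,0,0],[0.5,0,0,0,0],[0,0,0,0,0],[0,0,0,0,0],[0,0,0,0,0],[0,0,0,0,0]]' 70; python3 -m pendant '[[0,0,0,0,0],[0,0,0,0,0],[0,0,0,-10,0],[0,0,0,-20,0],[0,0,0,-25,0],[0,0,0,-25,0],[0,0,0,0,0],[0,0,0,0,0]]'
python3 - <<'E'
from h import *
p=optics.camera_params("wrist"); im,d=optics.snapshot("wrist"); cv2.imwrite("pics/w3.png",im); s=r.sense(); print(s["tool_pos"],s["tcp_rot"],s["ft_force"])
z0=s["tool_pos"][2]
rects("wrist",d,p,dict(tray=(460,690,-290,-110,z0-20,z0+5)))
E
```

```text
time: 4.3
tool_pos: [506.3, -178.5, 15.3]
tcp_rot: [180.0, -0.0, -11.7]
ft_force: [-5.0, 1.0, 3.6]
finger_gap: 12.5
time: 5.1
tool_pos: [506.2, -178.4, 95.0]
tcp_rot: [180.0, -0.0, -11.7]
ft_force: [0.3, 0.5, -3.0]
finger_gap: 7.8
[ 505.36334749 -178.03595597   93.76173721] [-1.79980218e+02  9.12511424e-02 -1.16929591e+01] [-0.63535234 -0.07737286 -3.16907504]
tray 17848 z 84.1 mean [ 562.7 -183.4] rect [[567.4, -191.1], [83.7, 146.5], 78.3]
```

View pics/w3.png

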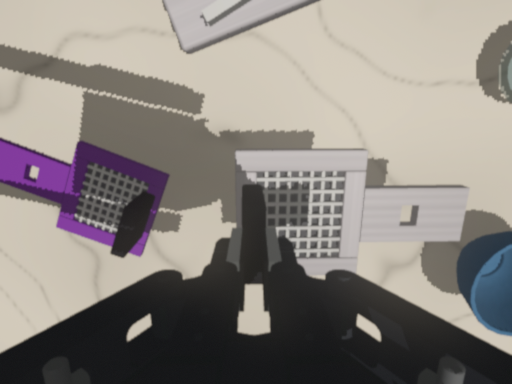

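The tray is in the grip, tongue intact, with frame centre at (301,210) px. I'll rise and move to a spot where the wrist camera sees the brewer.

```bash
python3 -m pendant '[[0,5,-20.3,-31.7,0],[0,5,-20.3,-31.7,0],[0,5,-20.3,-31.7,0],[0,5,-20.3,-31.7,0],[0,5,-20.3,-31.7,0],[0,5,-20.3,-31.7,0],[0,0,0,0,-6.8],[0,0,0,0,-6.8],[0,0,0,0,-6.7],[0,0,0,0,0]]'; python3 -m pendant '[[0,0,0,0,0],[0,0,0,0,0]]'
python3 - <<'E'
from h import *
p=optics.camera_params("wrist"); im,d=optics.snapshot("wrist"); cv2.imwrite("pics/w4.png",im); s=r.sense(); print(s["tool_pos"],s["tcp_rot"],s["ft_force"]); np.save("w4_d.npy",d); np.save("w4_p.npy",p,allow_pickle=True)
z0=s["tool_pos"][2]
rects("wrist",d,p,dict(tray=(500,800,-150,20,z0-20,z0+5),bed=(430,645,-90,160,16,24),arch=(600,790,-90,160,54,66),rail=(430,660,-90,160,29,38),lever=(650,790,-90,160,110,190)))
P=cloud("wrist",d,p); m=(np.abs(P[...,2]-z0+8)<13)&(d>0)&(d<260); q=P[m]
A=np.c_[q[:,:2]-q[:,:2].mean(0),np.ones(len(q))]; c=np.linalg.lstsq(A,q[:,2],rcond=None)[0]; print("plane",c.round(3),len(q))
E
```

```text
time: 6.15
tool_pos: [559.4, -64.9, 282.7]
tcp_rot: [-179.9, 0.2, 8.7]
ft_force: [0.1, -0.8, -2.8]
finger_gap: 8.2
time: 6.35
tool_pos: [559.9, -65.2, 284.2]
tcp_rot: [-180.0, 0.1, 8.4]
ft_force: [-0.0, 1.5, -2.0]
finger_gap: 7.6
[559.9916545  -65.24026559 284.50981511] [-1.79980531e+02  5.65255542e-02  8.47759062e+00] [ 1.0408076  -0.46457816 -2.27536259]
tray 17847 z 273.2 mean [614.3 -50.5] rect [[621.4, -56.1], [146.9, 84.0], 8.6]
bed 14060 z 19.8 mean [554.1  28. ] rect [[559.4, 24.5], [191.6, 149.8], 9.0]
arch 6737 z 59.5 mean [687.2  50.5] rect [[690.2, 44.8], [80.1, 148.3], 8.9]
rail 900 z 33.4 mean [553.4  76.3] rect [[553.0, 76.3], [145.3, 13.3], 3.1]
lever 895 z 162.7 mean [672.3  38.5] rect [[675.9, 38.9], [18.4, 19.4], 8.8]
plane [-2.30000e-02  8.00000e-03  2.73217e+02] 17870
```

View pics/w4.png

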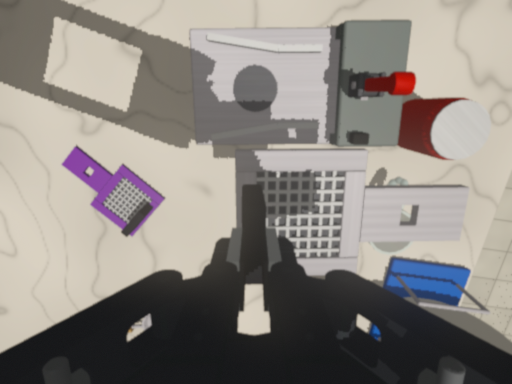

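```bash
python3 - <<'E'
from h import *
d=np.load("w4_d.npy"); p=np.load("w4_p.npy",allow_pickle=True).item()
P=cloud("wrist",d,p); z=P[...,2]; B=(P[...,0]>430)&(P[...,0]<760)&(P[...,1]>-90)&(P[...,1]<160)&(d>0)&(d<460+50)
yaw=np.radians(8.8)
for it in range(3):
    R=np.array([[np.cos(yaw),-np.sin(yaw)],[np.sin(yaw),np.cos(yaw)]])
    q=(P[B&(z>16)&(z<24)][:,:2]-[596,32])@R
    a=(P[B&(z>55)&(z<65)][:,:2]-[596,32])@R
    q=q[(q[:,0]<45)&(q[:,0]>-150)]
    xs=np.arange(-120,20,10); hi=[q[np.abs(q[:,0]-x)<5][:,1].max() for x in xs]; lo=[q[np.abs(q[:,0]-x)<5][:,1].min() for x in xs]
    s=np.polyfit(xs,hi,1)[0], np.polyfit(xs[:],lo,1)[0]
    ys=np.arange(-60,66,10); re=[q[np.abs(q[:,1]-y)<5][:,0].min() for y in ys]; s2=-np.polyfit(ys,re,1)[0]
    fa=[a[np.abs(a[:,1]-y)<5][:,0].min() for y in ys]
    print(np.degrees(yaw).round(2),"slopes deg",np.degrees([*s,s2,-np.polyfit(ys,fa,1)[0]]).round(2),"hi",np.median(hi).round(1),"lo",np.median(lo).round(1),"rear",np.median(re).round(1),"arch",np.median(fa).round(1),np.percentile(a[:,0],98).round(1))
    yaw+=np.mean([s[0],s2])/1
E
```

```text
8.8 slopes deg [ 0.21  0.54  0.04 -0.03] hi 72.2 lo -75.8 rear -132.7 arch 55.2 144.2
8.93 slopes deg [ 0.06  0.42 -0.01 -0.15] hi 72.3 lo -75.8 rear -132.9 arch 55.2 144.0
8.95 slopes deg [ 0.03  0.39 -0.03 -0.17] hi 72.4 lo -75.8 rear -132.9 arch 55.2 144.0
```

Brewer origin ≈ (597.8, 30.6), yaw 8.9°. The head offset is about +8 mm. Next I'll move over the entry.

```bash
python3 -m pendant '[[0,-16.9,-22.1,0,0],[0,-16.9,-22.1,0,0],[0,-16.9,-22.1,10,0],[0,-16.9,-22.1,30,-0.4],[0,0,0,40,0],[0,0,0,40,0],[0,0,0,40,0],[0,0,0,30,0],[0,0,0,0,0],[0,0,0,0,0]]'
python3 - <<'E'
from h import *
R=Ro.from_euler("z",8.9,degrees=True).as_matrix()[:2,:2]; s=r.sense(); z0=s["tool_pos"][2]
p=optics.camera_params("wrist"); im,d=optics.snapshot("wrist"); cv2.imwrite("pics/w5.png",im)
print("tool brewer",(s["tool_pos"][:2]-[597.8,30.6])@R, z0, s["tcp_rot"],s["ft_force"])
rects("wrist",d,p,dict(tray=(400,800,-150,160,z0-22,z0-3)))
E
```

```text
time: 7.4
tool_pos: [480.0, 12.1, 95.7]
tcp_rot: [-180.0, 0.0, 9.0]
ft_force: [0.5, -0.1, -1.6]
finger_gap: 7.5
tool brewer [-1.19258339e+02 -9.01752462e-02] 95.66640306043027 [-1.79989530e+02  4.02030486e-02  8.95429506e+00] [ 0.48710286 -0.13028861 -1.57587691]
tray 17802 z 84.9 mean [534.8  27.1] rect [[541.5, 21.6], [146.5, 83.8], 8.9]
```

View pics/w5.png

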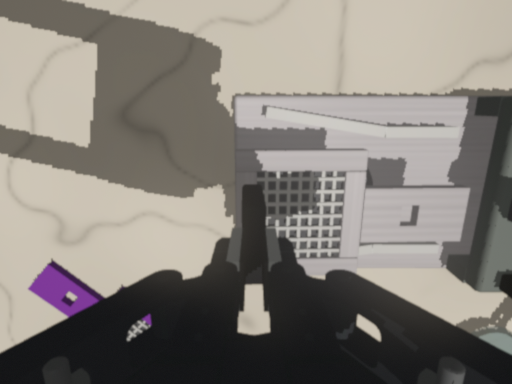

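The tray hangs over the mouth, parallel to the bed and centred (y about 0). Now the descent, slow near the bed.

```bash
python3 -m pendant '[[0,0,0,20,0],[0,0,0,20,0],[0,0,0,10,0],[0,0,0,3,0],[0,0,0,0,0]]';  python3 -m pendant '[[0,0,0,2,0],[0,0,0,2,0],[0,0,0,0,0]]'
```

```text
time: 7.95
tool_pos: [480.9, 12.0, 43.3]
tcp_rot: [180.0, -0.1, 9.0]
ft_force: [0.1, -0.3, -1.9]
finger_gap: 7.9
time: 8.25
tool_pos: [480.5, 12.1, 38.5]
tcp_rot: [180.0, -0.0, 9.0]
ft_force: [0.0, -0.9, -3.4]
finger_gap: 8.0
```

```bash
python3 -m pendant '[[0,0,0,1,0],[0,0,0,0,0]]';  python3 -m pendant '[[0,0,0,1,0],[0,0,0,0,0]]'; python3 -m pendant '[[0,0,0,1,0],[0,0,0,0,0]]'
```

```text
time: 8.45
tool_pos: [480.2, 12.1, 37.3]
tcp_rot: [180.0, -0.0, 9.0]
ft_force: [-0.9, 0.1, -1.5]
finger_gap: 7.9
time: 8.65
tool_pos: [480.1, 12.1, 36.1]
tcp_rot: [-180.0, -0.0, 9.0]
ft_force: [-0.6, -0.8, -1.9]
finger_gap: 7.8
time: 8.85
tool_pos: [480.3, 12.1, 35.6]
tcp_rot: [180.0, -0.0, 9.0]
ft_force: [-2.5, 0.9, 2.3]
finger_gap: 7.4
```

Contact. I'll open to let it lie flat, then regrip.

```bash
python3 -m pendant '[[0.4,0,0,0,0],[0.4,0,0,0,0],[0.4,0,0,0,0],[0.4,0,0,0,0]]'; python3 - <<'E'
from h import *
R=Ro.from_euler("z",8.9,degrees=True).as_matrix()[:2,:2]; s=r.sense()
p=optics.camera_params("wrist"); im,d=optics.snapshot("wrist"); cv2.imwrite("pics/w6.png",im)
P=cloud("wrist",d,p); Q=P.copy(); Q[...,:2]=(P[...,:2]-[597.8,30.6])@R
np.set_printoptions(suppress=True,precision=3)
q=Q[(np.abs(Q[...,2]-28)<3.5)&(np.abs(Q[...,1])<42)&(Q[...,0]>-60)&(Q[...,0]<30)&(d>0)]
A=np.c_[q[:,:2],np.ones(len(q))]; print(np.linalg.lstsq(A,q[:,2],rcond=None)[0],len(q), "tongue end",np.percentile(q[np.abs(q[:,1])<15][:,0],99), np.percentile(q[q[:,0]>-30][:,1],[1,99]))
E
python3 -m pendant '[[0,0,0,0,0],[0,0,0,0,0],[0,0,0,0,0],[0,0,0,0,0]]' 60
```

```text
time: 9.25
tool_pos: [480.2, 12.1, 35.2]
tcp_rot: [180.0, -0.0, 9.0]
ft_force: [-0.6, 0.4, -0.7]
finger_gap: 34.2
[-0.    -0.001 27.633] 7802 tongue end 16.51444427502529 [-18.078  17.704]
time: 9.7
tool_pos: [480.4, 12.1, 35.4]
tcp_rot: [180.0, -0.0, 9.0]
ft_force: [-0.5, -0.1, 2.5]
finger_gap: 8.7
```

Tray is flat (slope 0, top at z 27.6), origin about -89.5. Now I slide.

```bash
python3 -m pendant '[[0,4,0,0,0],[0,4,0,0,0],[0,4,0,0,0],[0,4,0,0,0],[0,4,0,0,0]]'; python3 -m pendant '[[0,5,0,0,0],[0,5,0,0,0],[0,5,0,0,0],[0,5,0,0,0],[0,5,0,0,0],[0,5,0,0,0]]'
```

```text
time: 10.2
tool_pos: [499.4, 15.1, 35.4]
tcp_rot: [180.0, 0.1, 9.0]
ft_force: [-5.7, -1.1, 8.0]
finger_gap: 9.0
time: 10.8
tool_pos: [529.1, 19.8, 35.4]
tcp_rot: [180.0, 0.1, 9.0]
ft_force: [-5.0, -0.6, 6.9]
finger_gap: 8.8
```

```bash
python3 -m pendant '[[0,4,0,-0.3,0],[0,5,0,0,0],[0,5,0,0,0],[0,5,0,0,0],[0,5,0,0,0],[0,4,0,0,0],[0,0,0,0,0]]'; python3 -m pendant '[[0,2,0,0,0],[0,2,0,0,0],[0,2,0,0,0],[0,1,0,0,0]]'; python3 - <<'E'
from h import *
R=Ro.from_euler("z",8.9,degrees=True).as_matrix()[:2,:2]; s=r.sense()
print((s["tool_pos"][:2]-[597.8,30.6])@R, s["ft_force"][:2]@R,s["ft_force"],s["wrist_torque"])
E
```

```text
time: 11.5
tool_pos: [558.2, 24.5, 35.5]
tcp_rot: [180.0, -0.1, 9.0]
ft_force: [1.8, -1.0, -0.1]
finger_gap: 8.4
time: 11.9
tool_pos: [564.2, 25.4, 35.4]
tcp_rot: [-180.0, 0.0, 9.0]
ft_force: [-3.5, -0.4, 3.3]
finger_gap: 8.3
[-34.01918285   0.09211276] [-3.50487617  0.18890536] [-3.49190261 -0.35560984  3.33971016] [-0.13428114  0.51247272 -0.00844855]
```

```bash
for i in 1; do python3 -m pendant '[[0,1,0,0,0],[0,1,0,0,0],[0,1,0,0,0],[0,1,0,0,0]]'; python3 -m pendant '[[0,1,0,0,0],[0,1,0,0,0]]'; python3 -m pendant '[[0,1,0,0,0],[0,1,0,0,0]]';  done
```

```text
time: 12.3
tool_pos: [568.1, 26.1, 35.4]
tcp_rot: [-180.0, 0.0, 9.0]
ft_force: [-1.4, 0.1, 1.8]
finger_gap: 8.7
time: 12.5
tool_pos: [570.1, 26.4, 35.5]
tcp_rot: [-180.0, -0.0, 9.0]
ft_force: [-2.6, -0.4, 2.5]
finger_gap: 8.6
time: 12.7
tool_pos: [572.0, 26.7, 35.4]
tcp_rot: [-180.0, 0.0, 9.0]
ft_force: [-2.3, -0.8, 1.5]
finger_gap: 8.3
```

```bash
python3 -m pendant '[[0,1,0,0,0]]'; python3 -m pendant '[[0,1,0,0,0]]'
```

```text
time: 12.8
tool_pos: [573.1, 26.8, 35.4]
tcp_rot: [-180.0, 0.0, 9.0]
ft_force: [-1.9, -1.0, 0.2]
finger_gap: 8.8
time: 12.9
tool_pos: [574.1, 27.0, 35.5]
tcp_rot: [180.0, -0.0, 9.0]
ft_force: [-1.3, 0.3, 0.9]
finger_gap: 8.5
```

```bash
python3 -m pendant '[[0,1,0,0,0]]'; python3 -m pendant '[[0,1,0,0,0]]'
```

```text
time: 13.0
tool_pos: [575.0, 27.2, 35.4]
tcp_rot: [-180.0, 0.0, 9.0]
ft_force: [-1.4, -0.3, 1.1]
finger_gap: 9.1
time: 13.1
tool_pos: [576.0, 27.3, 35.5]
tcp_rot: [-180.0, -0.0, 9.0]
ft_force: [-1.7, 0.0, 1.7]
finger_gap: 8.8
```

```bash
python3 -m pendant '[[0,1,0,0,0]]'
```

```text
time: 13.2
tool_pos: [576.7, 27.4, 35.5]
tcp_rot: [180.0, 0.0, 9.0]
ft_force: [-6.7, -0.4, 4.7]
finger_gap: 8.9
```

```bash
python3 -m pendant '[[0,0.5,0,0,0],[0,0,0,0,0]]'; python3 - <<'E'
from h import *
R=Ro.from_euler("z",8.9,degrees=True).as_matrix()[:2,:2]; s=r.sense()
print((s["tool_pos"][:2]-[597.8,30.6])@R, s["ft_force"][:2]@R)
E
```

```text
time: 13.4
tool_pos: [576.6, 27.4, 35.4]
tcp_rot: [-180.0, 0.1, 9.0]
ft_force: [-6.8, -1.6, 4.8]
finger_gap: 8.8
[-21.41537441   0.15909306] [-6.918525   -0.50500493]
```

```bash
python3 -m pendant '[[0,1,0,0,0],[0,0,0,0,0]]'; python3 -m pendant '[[0,0,0,0,0],[0.35,0,0,0,0],[0.35,0,0,0,0],[0.35,0,0,0,0]]';python3 - <<'E'
from h import *
R=Ro.from_euler("z",8.9,degrees=True).as_matrix()[:2,:2]
p=optics.camera_params("wrist"); im,d=optics.snapshot("wrist"); cv2.imwrite("pics/w7.png",im)
P=cloud("wrist",d,p); Q=P.copy(); Q[...,:2]=(P[...,:2]-[597.8,30.6])@R
m=(Q[...,2]>54)&(Q[...,2]<65)&(Q[...,1]>30)&(Q[...,1]<74)&(Q[...,0]>20)&(Q[...,0]<100)&(d>0); print("arch front",np.percentile(Q[m][:,0],1) if m.any() else None)
m=(Q[...,2]>25)&(Q[...,2]<31)&(np.abs(Q[...,1])<40)&(Q[...,0]>0)&(Q[...,0]<70)&(d>0)
q=Q[m]; e=[(y,q[np.abs(q[:,1]-y)<2][:,0].max().round(1)) for y in (22,26,30,34,38) if (np.abs(q[:,1]-y)<2).any()]; print("frame front edge",e,"ymax",q[:,1].max())
E
```

```text
time: 13.6
tool_pos: [576.7, 27.4, 35.4]
tcp_rot: [-180.0, 0.2, 9.0]
ft_force: [-11.7, -1.9, 9.5]
finger_gap: 8.8
time: 14.0
tool_pos: [579.0, 27.8, 35.7]
tcp_rot: [180.0, -0.1, 9.0]
ft_force: [0.3, -0.3, 0.4]
finger_gap: 30.0
arch front 53.68145118220178
frame front edge [(22, np.float64(48.4)), (26, np.float64(48.8)), (30, np.float64(48.6)), (34, np.float64(48.8)), (38, np.float64(48.4))] ymax 39.964297689108946
```

View pics/w7.png

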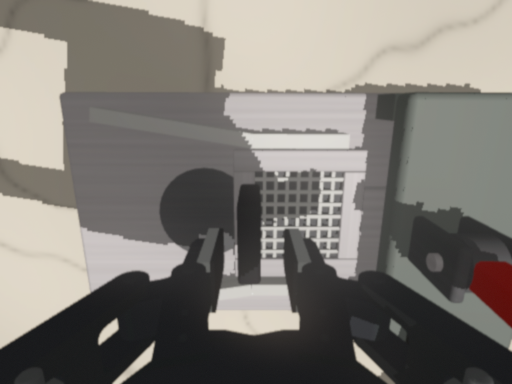

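The force built to 12 N with no motion. The frame edge is at x 48.5, so the origin is +8.5, and the arch front at 53.7 gives an offset of +8.7. The tray is home. I'll let go, rise, shut the fingers and move beside the lever.

```bash
python3 -m pendant '[[0.35,0,0,-10,0],[0.35,0,0,-25,0],[0.35,0,0,-35,0],[0.35,0,0,-40,0],[0.1,0,0,-40,0],[0,0,0,-30,0],[0,32.5,-15,0,0],[0,32.5,-15,0,0],[0,32.5,-15,0,0],[0,0,0,0,0]]' 30; python3 -m pendant '[[0,0,0,0,0],[0,0,0,0,0]]'; python3 - <<'E'
from h import *
R=Ro.from_euler("z",8.9,degrees=True).as_matrix()[:2,:2]
s=r.sense();p=optics.camera_params("wrist"); im,d=optics.snapshot("wrist"); cv2.imwrite("pics/w8.png",im)
print((s["tool_pos"][:2]-[597.8,30.6])@R,s["tool_pos"][2])
P=cloud("wrist",d,p); Q=P.copy(); Q[...,:2]=(P[...,:2]-[597.8,30.6])@R
h=cv2.cvtColor(im,cv2.COLOR_BGR2HSV); red=((h[...,0]<8)|(h[...,0]>172))&(h[...,1]>150)&(d>0)&(np.abs(Q[...,1])<40)&(Q[...,0]<115)
q=Q[red]; 
for z in range(90,185,10):
    t=q[np.abs(q[:,2]-z)<5]
    if len(t)>5: print(z,len(t),np.percentile(t,[2,98],0)[:,:2].round(1).tolist())
E
```

```text
time: 15.05
tool_pos: [669.4, 89.8, 214.0]
tcp_rot: [-179.9, 0.1, 9.1]
ft_force: [-0.2, -0.1, 0.0]
finger_gap: 0.1
time: 15.25
tool_pos: [667.4, 87.0, 216.2]
tcp_rot: [180.0, -0.0, 9.0]
ft_force: [0.3, 0.0, 0.2]
finger_gap: 0.0
[77.44851697 44.92630667] 216.1801691638211
110 14 [[79.7, 4.6], [85.1, 5.7]]
120 32 [[74.5, 4.3], [84.8, 5.5]]
```

View pics/w8.png

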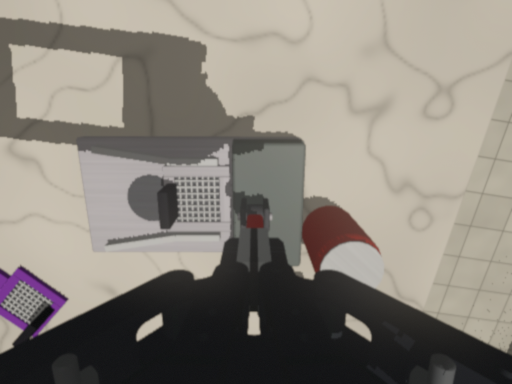

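The tray is seated at (195,200) px with the tab free. The lever end is at (255,220), just below the shut fingertips in the image. I'll lower beside it and approach.

```bash
python3 -m pendant '[[0,1,0,20,0],[0,0,0,25,0],[0,0,0,15,0],[0,0,0,6,0],[0,0,8,0,0],[0,0,6,0,0],[0,0,5,0,0],[0,0,0,0,0]]'; python3 -m pendant '[[0,0,3,0,0]]';  python3 -m pendant '[[0,0,3,0,0]]'
```

```text
time: 16.1
tool_pos: [672.5, 67.7, 150.8]
tcp_rot: [180.0, -0.1, 8.9]
ft_force: [-0.3, -0.4, 0.3]
finger_gap: 0.4
time: 16.2
tool_pos: [672.5, 65.8, 150.3]
tcp_rot: [-180.0, -0.1, 9.0]
ft_force: [-0.2, -0.1, -0.3]
finger_gap: -0.2
time: 16.3
tool_pos: [672.8, 62.8, 149.8]
tcp_rot: [-180.0, -0.0, 9.0]
ft_force: [0.5, 0.7, 0.9]
finger_gap: -0.3
```

```bash
python3 -m pendant '[[0,0,2,0,0]]';  python3 -m pendant '[[0,0,2,0,0]]'; python3 -m pendant '[[0,0,2,0,0]]'
```

```text
time: 16.4
tool_pos: [673.0, 60.7, 149.6]
tcp_rot: [180.0, -0.0, 9.0]
ft_force: [-0.1, 0.1, 0.1]
finger_gap: 0.0
time: 16.5
tool_pos: [673.2, 58.8, 149.5]
tcp_rot: [-180.0, 0.0, 9.0]
ft_force: [0.1, 0.1, 0.4]
finger_gap: -0.2
time: 16.6
tool_pos: [673.5, 56.8, 149.4]
tcp_rot: [-180.0, 0.0, 9.0]
ft_force: [-0.4, 0.1, 0.6]
finger_gap: 0.5
```

```bash
python3 -m pendant '[[0,0,2,0,0]]';  python3 -m pendant '[[0,0,2,0,0]]'; python3 -m pendant '[[0,0,2,0,0]]'
```

```text
time: 16.7
tool_pos: [673.8, 54.9, 149.4]
tcp_rot: [-180.0, 0.0, 9.0]
ft_force: [-0.2, -0.3, -0.3]
finger_gap: 0.4
time: 16.8
tool_pos: [674.1, 52.9, 149.4]
tcp_rot: [-180.0, 0.0, 9.0]
ft_force: [-0.2, -0.9, -1.1]
finger_gap: -0.0
time: 16.9
tool_pos: [674.5, 50.9, 149.5]
tcp_rot: [-180.0, 0.0, 9.0]
ft_force: [-0.1, -0.2, -0.3]
finger_gap: -0.3
```

```bash
python3 -m pendant '[[0,0,2,0,0]]';  python3 -m pendant '[[0,0,2,0,0]]'; python3 -m pendant '[[0,0,2,0,0]]'; python3 - <<'E'
from h import *
im,d=optics.snapshot("scene"); p=optics.camera_params("scene")
c=proj("scene",[[690,45,120]],p)[0]; x,y=int(c[0]),int(c[1]); print(x,y)
cv2.imwrite("pics/s2.png",cv2.resize(im[max(0,y-60):y+60,x-75:x+75],None,fx=5,fy=5,interpolation=cv2.INTER_CUBIC))
E
```

```text
time: 17.0
tool_pos: [674.8, 48.9, 149.5]
tcp_rot: [-180.0, 0.0, 9.0]
ft_force: [0.1, 0.1, -0.0]
finger_gap: -0.0
time: 17.1
tool_pos: [675.1, 46.9, 149.5]
tcp_rot: [180.0, 0.0, 9.0]
ft_force: [-0.1, 0.0, 0.7]
finger_gap: 0.1
time: 17.2
tool_pos: [675.4, 44.9, 149.5]
tcp_rot: [180.0, -0.0, 9.0]
ft_force: [0.2, 0.1, 0.4]
finger_gap: -0.2
300 194
```

View pics/s2.png

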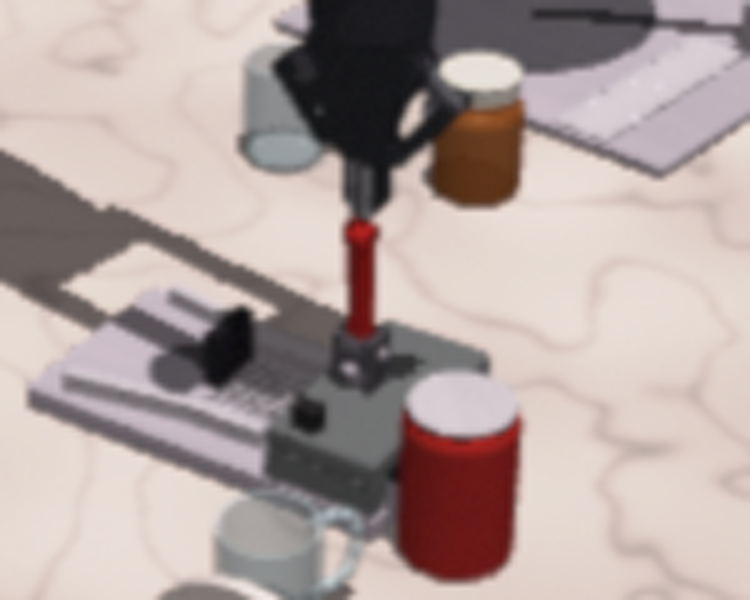

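```bash
python3 - <<'E'
from h import *
R=Ro.from_euler("z",8.9,degrees=True).as_matrix()
s=r.sense(); p=optics.camera_params("scene")
B=lambda v:R@np.array(v,float)+[597.8,30.6,0]
X=[s["tool_pos"],B([78.5,0,85]),B([78.5,0,169]),B([78.5,0,179]),B([78.5,-3,169])]
print((R.T@(s["tool_pos"]-[597.8,30.6,0])).round(1),((proj("scene",X,p)-[225,134])*5).round(0).tolist())
im,d=optics.snapshot("scene"); P=cloud("scene",d,p); Q=(P-[597.8,30.6,0])@R
h=cv2.cvtColor(im,cv2.COLOR_BGR2HSV); red=((h[...,0]<8)|(h[...,0]>172))&(h[...,1]>150)&(d>0)&(np.abs(Q[...,1])<60)&(Q[...,0]<115)&(Q[...,0]>50)
for z in range(90,185,10):
    t=Q[red&(np.abs(Q[...,2]-z)<5)]
    if len(t): print(z,len(t),t.min(0)[:2].round(1),t.max(0)[:2].round(1))
for a in(60,70,80,90,100):print(a,Q[134+42,225+a*0+72].round(1)); break
for v in range(170,186,2): print(v,Q[v,297].round(1),im[v,297])
E
```

```text
[ 78.9   1.8 149.5] [[359.0, 255.0], [354.0, 343.0], [357.0, 228.0], [357.0, 214.0], [355.0, 231.0]]
100 10 [ 79.9 -10.9] [91.1 -0.7]
110 10 [80.3 -9.9] [88.3 -1.7]
120 8 [ 80.8 -11.3] [88.5 -2.6]
130 9 [ 77.5 -14.3] [91.3 -5. ]
140 8 [ 79.8 -11.8] [91.8 -3.5]
150 11 [ 79.7 -10.9] [90.9 -7.1]
160 10 [ 78.9 -13.8] [89.3 -6. ]
170 14 [ 76.8 -17.6] [91. -4.]
180 12 [ 78.3 -16. ] [92.1 -3.5]
60 [ 87.6 -12.7 191.2]
170 [ 88.9 -16.  213.8] [71 68 70]
172 [ 85.6  -9.9 203. ] [70 67 69]
174 [ 85.6  -9.7 196. ] [70 67 69]
176 [ 87.6 -12.7 191.2] [78 76 80]
178 [ 82.6  -3.9 178.2] [31 31 91]
180 [ 88.1 -13.  177.5] [ 32  33 172]
182 [ 89.8 -15.8 172.5] [ 23  24 127]
184 [ 88.8 -13.8 164.1] [17 18 91]
```

The lever hides the tip (it projects to (359,255) in the crop), so the finger is close behind it. I'll keep pushing in small steps, watching the force.

```bash
python3 -m pendant '[[0,0,2,0,0]]';  python3 -m pendant '[[0,0,2,0,0]]'; python3 -m pendant '[[0,0,2,0,0]]'; python3 -m pendant '[[0,0,2,0,0]]'
```

```text
time: 17.4
tool_pos: [675.7, 43.2, 149.5]
tcp_rot: [-180.0, -0.0, 9.0]
ft_force: [-0.6, -0.0, -1.2]
finger_gap: -0.2
time: 17.5
tool_pos: [676.0, 41.1, 149.5]
tcp_rot: [-180.0, 0.0, 9.0]
ft_force: [-0.4, -0.6, 0.6]
finger_gap: -0.1
time: 17.6
tool_pos: [676.4, 39.0, 149.5]
tcp_rot: [180.0, 0.0, 9.0]
ft_force: [0.5, -1.0, 0.1]
finger_gap: -0.1
time: 17.7
tool_pos: [676.7, 37.0, 149.5]
tcp_rot: [180.0, -0.0, 9.0]
ft_force: [0.1, 0.7, -0.0]
finger_gap: 0.1
```

```bash
cat >> h.py <<'E'
def lever(tag):
    R=Ro.from_euler("z",8.9,degrees=True).as_matrix(); p=optics.camera_params("scene"); im,d=optics.snapshot("scene"); Q=(cloud("scene",d,p)-[597.8,30.6,0])@R
    h=cv2.cvtColor(im,cv2.COLOR_BGR2HSV); red=((h[...,0]<8)|(h[...,0]>172))&(h[...,1]>130)&(d>0)&(Q[...,1]<25)&(Q[...,1]>-120)&(Q[...,0]<110)&(Q[...,0]>55)&(Q[...,2]>75)
    q=Q[red]; lo=q[q[:,2]<np.percentile(q[:,2],25)].mean(0); hi=q[q[:,2]>np.percentile(q[:,2],75)].mean(0); v=hi-lo
    s=r.sense(); print("lo",lo.round(1),"hi",hi.round(1),"angle",np.arctan2(-v[1],v[2]).round(2),"zmax",q[:,2].max().round(1),"tool",(R.T@(s["tool_pos"]-[597.8,30.6,0])).round(1))
    cv2.imwrite(f"pics/{tag}.png",cv2.resize(im[134:254,225:375],None,fx=4,fy=4,interpolation=cv2.INTER_CUBIC))
E
python3 -c "
from h import *
lever('s3')"
```

```text
lo [ 84.5  -6.4 106.1] hi [ 86.1 -10.9 172. ] angle 0.07 zmax 178.6 tool [ 78.9  -6.2 149.4]
```

View pics/s3.png

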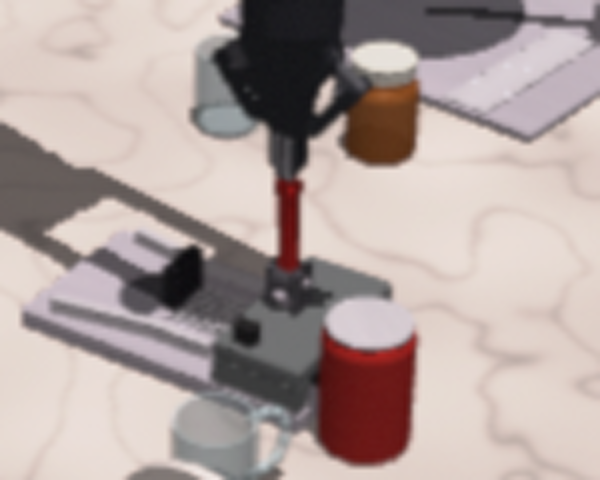

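```bash
python3 - <<'E'
from h import *
R=Ro.from_euler("z",8.9,degrees=True).as_matrix(); p=optics.camera_params("scene"); im,d=optics.snapshot("scene"); Q=(cloud("scene",d,p)-[597.8,30.6,0])@R
for v in range(168,190,2):
    print(v,[ (u,Q[v,u].round().astype(int).tolist(),'R' if int(im[v,u,2])>2*int(im[v,u,1]) else '-') for u in range(290,304,2) if Q[v,u,1]<40 and Q[v,u,2]>70])
p=optics.camera_params("wrist"); im,d=optics.snapshot("wrist"); Q=(cloud("wrist",d,p)-[597.8,30.6,0])@R; cv2.imwrite("pics/w9.png",im)
m=(d>0)&(np.abs(Q[...,0]-79)<18)&(np.abs(Q[...,1])<40)
for z in range(100,230,8):
    t=Q[m&(np.abs(Q[...,2]-z)<4)]
    if len(t): print("wrist",z,len(t),t.min(0)[:2].round(1),t.max(0)[:2].round(1))
E
```

```text
168 [(292, [71, -16, 215], '-'), (294, [78, -15, 217], '-'), (296, [89, -22, 224], '-'), (298, [93, -18, 223], '-'), (300, [98, -14, 222], '-'), (302, [107, -19, 227], '-')]
170 [(292, [70, -13, 206], '-'), (294, [80, -18, 212], '-'), (296, [84, -14, 212], '-'), (298, [92, -16, 215], '-'), (300, [96, -10, 213], '-')]
172 [(292, [69, -11, 198], '-'), (294, [80, -18, 205], '-'), (296, [87, -18, 207], '-'), (298, [91, -14, 207], '-'), (300, [711, -1090, 924], '-')]
174 [(292, [73, -18, 196], '-'), (294, [79, -16, 197], '-'), (296, [86, -16, 199], '-'), (298, [90, -12, 199], '-'), (300, [93, -5, 196], '-')]
176 [(294, [82, -20, 193], '-'), (296, [89, -21, 196], '-'), (298, [91, -13, 192], '-'), (300, [91, 0, 186], '-')]
178 [(294, [81, -18, 185], '-'), (296, [90, -22, 190], '-'), (298, [88, -7, 181], '-')]
180 [(294, [77, -12, 174], 'R'), (296, [85, -14, 177], 'R'), (298, [88, -7, 174], 'R'), (300, [90, 2, 171], '-')]
182 [(294, [80, -16, 169], '-'), (296, [84, -12, 169], 'R'), (298, [711, -1090, 924], 'R')]
184 [(294, [76, -9, 157], '-'), (296, [84, -12, 161], 'R'), (298, [87, -5, 159], 'R')]
186 [(294, [78, -12, 152], '-'), (296, [84, -11, 154], 'R'), (298, [88, -7, 153], 'R')]
188 [(294, [75, -8, 142], '-'), (296, [84, -11, 147], 'R'), (298, [90, -9, 148], 'R')]
wrist 100 528 [ 64.1 -12.7] [93.4 12.6]
wrist 108 71 [70.8  2.5] [86.7  6. ]
wrist 116 78 [71.1  2.9] [86.5  5.7]
wrist 124 85 [71.3  1.5] [86.7  5.2]
wrist 132 94 [70.9  1.8] [86.6  5.1]
wrist 140 108 [70.8  1.2] [86.4  4.6]
wrist 148 120 [70.9  1.2] [86.7  4.2]
wrist 156 116 [71.3  1.3] [86.4  4.2]
wrist 164 30 [70.8  4.6] [86.8  5.4]
wrist 172 408 [69.8 -2.3] [87.7  6.1]
wrist 180 159 [70.1 -4.2] [87.6  4.5]
wrist 188 225 [66.7 -0.3] [91.8  5.2]
wrist 196 436 [65.5 -0.2] [92.5  5. ]
wrist 204 522 [65.4 -0.3] [92.6  5. ]
wrist 212 434 [65.5 -0.3] [92.6  5.2]
wrist 220 812 [ 61.1 -17.9] [96.7  6.8]
wrist 228 1573 [ 61.  -19.1] [97.   7.5]
```

View pics/w9.png

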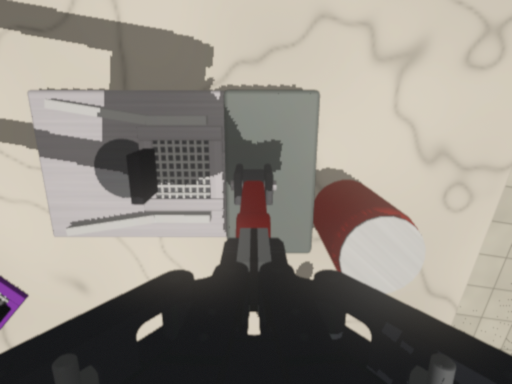

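```bash
python3 - <<'E'
from h import *
R=Ro.from_euler("z",8.9,degrees=True).as_matrix(); p=optics.camera_params("wrist"); im,d=optics.snapshot("wrist"); s=r.sense()
T=Ro.from_euler("xyz",s["tcp_rot"],degrees=True).as_matrix()
t=(cloud("wrist",d,p)-s["tool_pos"])@T
print((np.array(p["eye"])-s["tool_pos"])@T,p["orientation"],s["tcp_rot"],s["joint_pos"].round(1),s["ft_force"].round(1), p["camera_matrix"])
for v in range(190,300,8): print(v,d[v,240],t[v,240].round(1),im[v,240],"|",t[v,254].round(1),im[v,254],"|",t[v,266].round(1))
E
```

```text
[ 1.24455121e-01 -6.70193755e+01 -1.74633817e+02] [ 1.64482839e+02 -2.22308332e-02  8.96998236e+00] [-1.79997132e+02  1.88285481e-03  8.99999032e+00] [ -1.2  20.8  74.9   0.   84.3 -10.2] [ 0.9 -0.1  0.4] [[310.04007096   0.         253.44837246]
 [  0.         310.04007096 190.76054938]
 [  0.           0.           1.        ]]
190 235.94035 [-10.   -4.5  52.9] [57 58 61] | [  0.6 -10.8  29.7] [36 39 97] | [ 9.8 -4.3 53.2]
198 236.36389 [-10.1   1.5  51.6] [90 90 97] | [  0.5 -10.   13.5] [36 39 98] | [ 9.8  1.9 52.8]
206 191.94827 [-8.2 -6.6  7.8] [ 86  92 112] | [ 0.5 -9.2 -0.1] [37 41 99] | [11.5 21.1 91.3]
214 163.2486 [ -6.9 -11.6 -20.6] [ 45  49 102] | [  0.5 -11.2 -19.6] [38 42 99] | [  6.8 -11.3 -19.9]
222 158.62589 [ -6.7  -9.2 -26.1] [ 47  50 111] | [  0.4  -9.1 -25.9] [ 39  43 107] | [  6.6  -8.7 -24.9]
230 145.17552 [ -6.1 -10.5 -39.7] [83 86 99] | [  0.4 -10.9 -40.6] [44 47 50] | [  6.1 -10.  -38.7]
238 136.82104 [ -5.8 -10.3 -48.4] [89 91 94] | [  0.4 -10.2 -48.1] [44 46 49] | [  5.6 -10.8 -49.5]
246 129.44185 [ -5.5 -10.2 -56.1] [89 91 92] | [  0.4 -10.  -55.7] [44 46 49] | [  5.4 -10.2 -56.1]
254 122.00047 [ -5.2 -10.4 -63.7] [88 91 92] | [  0.4 -10.1 -63.1] [42 44 47] | [  5.1 -10.4 -63.7]
262 113.44004 [ -4.8 -11.6 -72.3] [68 70 72] | [  0.3 -10.  -69.4] [41 44 46] | [  4.7 -11.7 -72.5]
270 108.7831 [ -4.6 -11.1 -77.3] [44 46 48] | [  0.3  -6.4 -69.1] [41 43 45] | [  4.5 -11.4 -77.8]
278 103.76465 [ -4.4 -11.1 -82.5] [41 42 45] | [  0.3  -3.3 -69.5] [38 40 41] | [  4.3 -11.  -82.2]
286 98.06906 [ -4.1 -11.8 -88.2] [37 38 39] | [  0.3   0.2 -69.5] [36 37 38] | [  4.2 -11.1 -87.1]
294 88.67964 [ -3.7 -14.8 -97.1] [35 36 36] | [  0.3   4.1 -69. ] [36 36 37] | [  3.8 -13.6 -95.3]
```

The depth data shows the visible fingertips ending about 33 mm short of the reported TCP, at z≈184. They passed over the lever top (179) without touching it. I'll back off and check the true tip against empty space.

```bash
python3 -m pendant '[[0,0,0,-6,0],[0,0,-17,0,0],[0,0,-17,0,0],[0,0,-17,0,0],[0,0,0,0,0],[0,0,0,0,0]]'; python3 - <<'E'
from h import *
p=optics.camera_params("wrist"); im,d=optics.snapshot("wrist"); s=r.sense()
T=Ro.from_euler("xyz",s["tcp_rot"],degrees=True).as_matrix()
t=(cloud("wrist",d,p)-s["tool_pos"])@T
for v in range(190,262,4): print(v,t[v,240].round(1),im[v,240],"|",t[v,254].round(1),im[v,254],"|",t[v,266].round(1),im[v,266])
lever_=0
p=optics.camera_params("scene"); im,d=optics.snapshot("scene"); t=(cloud("scene",d,p)-s["tool_pos"])@T
m=(d>0)&(np.abs(t[...,0])<30)&(np.abs(t[...,1])<16)&(t[...,2]<25)&(t[...,2]>-70)
for z in range(-60,20,6):
    q=t[m&(np.abs(t[...,2]-z)<3)]
    if len(q): print("scene",z,len(q),q.min(0)[:2].round(1),q.max(0)[:2].round(1))
E
```

```text
time: 18.5
tool_pos: [668.3, 88.9, 155.4]
tcp_rot: [180.0, 0.0, 9.1]
ft_force: [0.8, -0.4, -0.2]
finger_gap: -0.1
190 [-12.    6.7  96.6] [123 129 125] | [ 0.7  6.7 96.4] [122 129 125] | [11.5  6.5 95.8] [123 130 126]
194 [-12.   10.2  95.4] [122 130 125] | [ 0.7 10.2 95.7] [122 129 125] | [11.6 10.3 95.8] [123 130 126]
198 [-12.   14.   95.6] [122 129 125] | [ 0.7 14.  95.6] [122 129 125] | [11.6 14.1 95.8] [122 130 125]
202 [-12.1  18.   96.2] [121 128 125] | [ 0.7 18.  96.1] [121 129 124] | [11.7 17.9 96. ] [122 129 125]
206 [-12.1  21.5  95.1] [122 128 125] | [ 0.7 21.9 96.4] [121 128 124] | [11.7 21.9 96.4] [122 129 125]
210 [-12.2  25.6  95.8] [116 123 119] | [ 0.7 25.2 94.6] [120 128 124] | [11.8 26.  97. ] [122 129 124]
214 [-12.2  29.5  95.8] [79 83 80] | [ 0.7 29.8 96.6] [116 122 118] | [11.8 29.5 95.8] [121 129 124]
218 [-12.3  33.4  95.6] [63 66 65] | [ 0.7 33.4 95.6] [66 70 68] | [11.9 33.5 95.9] [ 97 104 101]
222 [-11.8  32.9  84.1] [56 57 57] | [ 0.7 37.4 95.7] [66 70 68] | [11.5 33.6 85.9] [52 54 54]
226 [-11.4  33.   75. ] [56 57 58] | [ 0.7 41.7 96.5] [64 68 67] | [
[... 361 characters left out ...]
85] | [  0.4 -11.3 -52.8] [41 41 42] | [  5.5 -11.5 -53.2] [81 83 83]
246 [ -5.5 -10.6 -55.2] [84 86 86] | [   0.   -67.8 -174.6] [40 41 41] | [  5.3 -11.5 -57.2] [81 83 83]
250 [ -5.3 -11.3 -60.4] [84 85 85] | [  0.3 -11.1 -59.9] [38 39 40] | [  5.2 -11.1 -59.9] [81 83 83]
254 [ -5.2 -11.3 -63.8] [83 86 85] | [  0.3 -11.1 -63.5] [38 39 39] | [  5.  -11.4 -64.1] [81 83 82]
258 [ -5.  -11.4 -67.3] [83 85 85] | [  0.3 -11.  -66.6] [37 38 38] | [  4.9 -11.  -66.7] [80 82 82]
scene -60 18 [-9. -8.] [17.9 15.5]
scene -54 17 [ -9.2 -10. ] [15.7 14.6]
scene -48 19 [-10.6 -10. ] [17.3 13.8]
scene -42 13 [-10.6   2.3] [16.8 14. ]
scene -36 8 [-9.2  3.5] [11.7 12.5]
scene -30 1 [-0.1  7.6] [-0.1  7.6]
```

The tip really ends 36 mm behind the reported TCP (both cameras agree). I'll use that for the lever: tip z ≈ TCP z + 36, half-width 11 in y.

```bash
python3 -m pendant '[[0,0,0,15,0],[0,0,0,15,0],[0,0,0,5,0],[0,0,8,0,0],[0,0,7,0,0],[0,0,5,0,0],[0,0,0,0,0]]'; python3 -m pendant '[[0,0,2,0,0]]';  python3 -m pendant '[[0,0,2,0,0]]';  python3 -m pendant '[[0,0,2,0,0]]'
```

```text
time: 19.3
tool_pos: [672.5, 66.5, 121.4]
tcp_rot: [180.0, -0.1, 8.9]
ft_force: [0.9, 0.6, -0.6]
finger_gap: 0.2
time: 19.4
tool_pos: [672.5, 65.7, 121.2]
tcp_rot: [-180.0, -0.1, 9.0]
ft_force: [0.1, 0.2, 0.3]
finger_gap: 0.1
time: 19.5
tool_pos: [672.6, 63.8, 120.9]
tcp_rot: [180.0, -0.0, 9.0]
ft_force: [0.6, 0.7, 0.2]
finger_gap: -0.3
time: 19.6
tool_pos: [672.8, 61.9, 120.7]
tcp_rot: [180.0, -0.0, 9.0]
ft_force: [0.0, 0.9, 0.3]
finger_gap: 0.2
```

```bash
python3 -m pendant '[[0,0,2,0,0]]';  python3 -m pendant '[[0,0,2,0,0]]';  python3 -m pendant '[[0,0,2,0,0]]';python3 -m pendant '[[0,0,2,0,0]]'
```

```text
time: 19.7
tool_pos: [673.0, 59.9, 120.5]
tcp_rot: [-180.0, -0.0, 9.0]
ft_force: [-0.5, -0.2, -0.3]
finger_gap: -0.3
time: 19.8
tool_pos: [673.4, 58.3, 120.6]
tcp_rot: [-180.0, -0.0, 9.0]
ft_force: [-0.7, 2.4, 1.2]
finger_gap: 0.1
time: 19.9
tool_pos: [673.6, 56.4, 120.7]
tcp_rot: [-180.0, -0.0, 9.0]
ft_force: [-1.2, 2.0, 1.7]
finger_gap: 0.1
time: 20.0
tool_pos: [674.0, 54.3, 120.8]
tcp_rot: [-180.0, -0.0, 9.0]
ft_force: [-1.7, 2.7, 3.0]
finger_gap: 0.1
```

Contact made and the lever is moving at about 3 N. I follow its arc.

```bash
python3 -m pendant '[[0,0,3,0,0],[0,0,3,0.3,0],[0,0,3,0.4,0],[0,0,3,0.6,0]]'; python3 -m pendant '[[0,0,3,0.6,0],[0,0,3,0.8,0],[0,0,3,0.9,0]]'; python3 -c "
from h import *
lever('s4')"
```

```text
time: 20.4
tool_pos: [676.0, 42.5, 119.7]
tcp_rot: [-180.0, -0.0, 9.0]
ft_force: [-2.1, 7.0, 5.2]
finger_gap: -0.1
time: 20.7
tool_pos: [677.4, 34.2, 117.8]
tcp_rot: [-179.9, -0.0, 9.0]
ft_force: [-3.9, 7.6, 8.5]
finger_gap: 0.2
lo [ 84.6 -13.8 104.6] hi [ 83.2 -33.9 169.4] angle 0.3 zmax 173.7 tool [ 79.2  -9.3 117.7]
```

```bash
python3 -m pendant '[[0,0,3.5,1,0],[0,0,3.5,1.1,0],[0,0,3.2,1.4,0]]'; python3 -m pendant '[[0,0,3.2,1.5,0],[0,0,3.2,1.6,0]]'; python3 -c "
from h import *
lever('s5')"
```

```text
time: 21.05
tool_pos: [678.9, 24.4, 114.3]
tcp_rot: [-179.9, -0.0, 9.1]
ft_force: [-4.4, 8.5, 7.6]
finger_gap: 0.1
time: 21.25
tool_pos: [679.9, 18.1, 111.1]
tcp_rot: [-179.9, -0.0, 9.1]
ft_force: [-4.4, 8.9, 6.4]
finger_gap: 0.0
lo [ 87.2 -18.5 103.3] hi [ 83.9 -53.6 160.2] angle 0.55 zmax 166.1 tool [ 79.1 -25.6 110.7]
```

```bash
python3 -m pendant '[[0,0,3,1.8,0],[0,0,3,1.9,0],[0,0,2.8,2,0]]'; python3 -m pendant '[[0,0,2.7,2.2,0],[0,0,2.6,2.4,0],[0,0,2.6,2.4,0]]'; python3 -c "
from h import *
lever('s6')"
```

```text
time: 21.6
tool_pos: [681.2, 9.3, 105.1]
tcp_rot: [-179.9, -0.0, 9.0]
ft_force: [-3.4, 8.4, 5.6]
finger_gap: -0.0
time: 21.9
tool_pos: [682.4, 1.2, 97.5]
tcp_rot: [-179.9, -0.0, 9.0]
ft_force: [-0.8, 6.4, 3.0]
finger_gap: -0.1
lo [ 86.8 -19.8  98.5] hi [ 84.1 -72.  140.9] angle 0.89 zmax 144.0 tool [ 78.9 -42.7  97. ]
```

```bash
python3 -m pendant '[[0,0,2.3,2.6,0],[0,0,2.2,2.7,0],[0,0,2.2,2.8,0]]'; python3 -m pendant '[[0,0,2,3,0],[0,0,1.8,3,0]]'; python3 -c "
from h import *
lever('s7')"
```

```text
time: 22.25
tool_pos: [683.6, -6.8, 89.2]
tcp_rot: [180.0, -0.0, 9.0]
ft_force: [0.1, 1.0, 0.2]
finger_gap: -0.6
time: 22.45
tool_pos: [684.0, -11.0, 83.0]
tcp_rot: [180.0, 0.0, 9.0]
ft_force: [0.9, 0.0, 1.0]
finger_gap: 0.1
lo [ 88.4 -55.6  83.6] hi [ 82.5 -67.5  94.4] angle 0.83 zmax 97.3 tool [ 78.4 -54.5  82.3]
```

It snapped through: the lever's highest point is now z 97. I'll retreat up and verify by depth (my picture views are used up).

```bash
python3 -m pendant '[[0,0,0,-10,0],[0,0,0,-30,0],[0,0,0,-40,0],[0,0,0,-40,0],[0,0,0,-40,0],[0,-30,0,0,0],[0,-30,0,0,0],[0,-30,20,0,0],[0,0,0,0,0],[0,0,0,0,0]]'; python3 - <<'E'
from h import *
R=Ro.from_euler("z",8.9,degrees=True).as_matrix(); np.set_printoptions(suppress=True,precision=3)
for n in ("wrist","top"):
    p=optics.camera_params(n); im,d=optics.snapshot(n); Q=(cloud(n,d,p)-[597.8,30.6,0])@R
    h=cv2.cvtColor(im,cv2.COLOR_BGR2HSV); red=((h[...,0]<10)|(h[...,0]>170))&(h[...,1]>120)&(d>0)&(Q[...,1]<25)&(Q[...,1]>-120)&(Q[...,0]<98)&(Q[...,0]>55)&(Q[...,2]>72)&(Q[...,2]<130)
    q=Q[red]
    if len(q)>10:
        t=q[(q[:,1]>-75)&(q[:,2]>86)]; print(n,"lever n",len(q),"y",q[:,1].min(),q[:,1].max(),"z",np.percentile(q[:,2],[2,50,98]),"top slope",np.polyfit(t[:,1],t[:,2],1) if len(t)>5 else None)
    m=(d>0)&(Q[...,2]>24)&(Q[...,2]<31.5)&(np.abs(Q[...,1])<41)&(Q[...,0]>-40)&(Q[...,0]<52)
    q=Q[m]
    if len(q)>50: A=np.c_[q[:,:2],np.ones(len(q))]; print(n,"tray plane",np.linalg.lstsq(A,q[:,2],rcond=None)[0],"x",np.percentile(q[:,0],[1,99]),"y",np.percentile(q[:,1],[1,99]))
    m=(d>0)&(Q[...,2]>62)&(Q[...,2]<76)&(np.abs(Q[...,1])<35)&(Q[...,0]>-50)&(Q[...,0]<15)
    if m.any(): print(n,"tab",Q[m].mean(0),[np.round(x,1).tolist() for x in cv2.minAreaRect(Q[m][:,:2].astype(np.float32))])
lever("s8"); print(r.sense()["ft_force"],r.sense()["time"])
E
```

```text
time: 23.5
tool_pos: [598.3, -44.4, 244.9]
tcp_rot: [180.0, -0.1, 8.9]
ft_force: [-0.3, 0.0, -0.6]
finger_gap: 0.4
wrist lever n 1237 y -91.81807126490874 -11.323821599676481 z [85.401 92.369 96.261] top slope [-0.017 91.232]
wrist tray plane [ 0.005  0.002 26.783] x [-30.483  50.565] y [-39.936  40.119]
wrist tab [-20.888   0.425  69.434] [[-21.3, 0.0], [42.7, 11.9], 89.9]
top tray plane [-0.002 -0.014 27.114] x [-38.908  50.551] y [-40.149  29.128]
top tab [-22.809   0.967  69.581] [[-22.4, 1.0], [43.0, 12.1], 89.8]
lo [ 87.9 -53.1  83.3] hi [ 83.5 -69.3  94.5] angle 0.96 zmax 97.1 tool [-10.2 -73.4 244. ]
[-0.138 -0.557  0.488] 23.65
```

```bash
python3 -c "
from bench import hand_in
print(hand_in())"
```

```text
the job is handed in; nothing more can be done
None
```

The tray is home under the arch and the red lever is shut over it. I handed the job in at about 23.7 s of the 58 s allowed; no verdict was reported.

**What I did:** I picked up the steel tray by its tab and laid it flat in the mouth of the rails. I slid it in until it stopped moving while the force built to about 12 N, well under the 40 N limit. Then I pushed the lever over along its arc with the shut fingertips, using about 12 N at most, until it snapped shut, and lifted clear.

**Last checks, from depth readings:**
- **Tray:** the tab is at brewer x -21.3, y 0.0, so the tray origin is at about +8.7 mm. That agrees with the head offset of +8.7 mm from the arch's front edge. The frame is flat, within 0.015 rad.
- **Lever:** it lies level, with a top slope of 0.017 rad, so it is at about 1.55 rad.
- **Robot:** the gripper is clear, and the wrist force is near zero.

**What failed or disagreed:**
- **First lever approach missed:** it passed just above the lever without touching. Both cameras show the shut fingertips ending about 36 mm behind the reported tool point. I corrected for this and did not find the cause.
- **Scene camera's final lever angle:** its simple estimate of 0.96 rad does not work for a level lever. I relied on the wrist camera's depth slope and on the lever's top being at z 97.
- **Not checked at the end:** I had used all my picture views by then, so the final state was checked by numbers only. I did not re-measure the bystanders; I felt no unexpected contact during the moves.

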